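# Charge the gassing station and hold the flask down in its sprung cradle

## Robot

A 6-joint arm with a two-finger parallel gripper is mounted at the origin on the work surface. World frame = base frame: x ahead of the robot, y to its left, z up, the work surface at z = 0. Lengths are in mm, angles in rad, forces in N, time in s.
With the tool pointing down it reaches from about 325 to 750 mm from the base axis. Payload 7.6 kg.
Tool frame: the origin (TCP) lies on the centre line of the jaws, within the pads' length; the fingertips stand 14 mm ahead of it and the grasp point (between the pads) lies 5 mm behind it; z points along the fingers, y is the line along which they close (so a half turn about z gives the same grasp; the last joint's range is limited). The gripper opens to 85 mm and grips with 20 to 120 N. Pads are 22 mm wide; open, the fingers measure 114 mm over their backs; the gripper's body (76 mm by 85 mm) begins 54 mm behind the grasp point. The pads swing forward as they close: fully open they stand 13 mm farther back than shut.
Start: joints at [1.224, 0.052, 1.401, -0, 1.689, -0.07], TCP at [143.454, 505.04, 245.323] pointing down, gripper open.
Joint ranges: [-2.9, 2.9], [-0.91, 2.17], [0.12, 2.37], [-1.06, 4.2], [0.26, 2.73], [-2.93, 2.93]. Speed limits (rad/s): [2.57, 2.57, 3.01, 3.14, 3.14, 3.14].

## Interface

Orientations are given as a rotation vector (axis times angle).
In Python, from plant import bot gives the robot as it stands. The module is installed in compiled form; this text tells all that it offers.
- The arm moves only by the tool carry_out, never from a script. Its argument "increments" is a list of rows, each an object with "slide": the shift along the tool's x, y, z normalised to -1 to 1, where 1 is 400 mm, a list of three; "twist": the turn about the tool's z normalised to -1 to 1, where 1 is 2 pi rad; "gripper": the opening, from -1 (shut) to 1 (fully open). In form: [{"slide": [tx, ty, tz], "twist": twist, "gripper": gripper}, ...]. A call has 1 to 8 rows; each row is the pose to reach, as a shift and turn from the pose commanded when the call began, along the tool's axes at that moment, turning the shorter way round; what a row does not reach only later rows make up. A row lasts 1/12 s, in which the tool goes at most 41.7 mm and 7.16 degrees, less where a joint would pass 70% of its speed; a pose out of reach is approached as far as the arm can. A call with a number of a shift or a turn outside -1 to 1 is refused whole. A call with a gripper value outside its range is refused whole. The fingers move at their own pace and stop on an object; "squeeze" is the grip in N (left out, the last holds). Time passes only in rows, so rows that repeat a pose let the fingers close. It gives the time, the measured TCP pose, the force, the opening and the grip force at its end, in the units of the state.
- bot.observe(): the state, without advancing time (a new reading comes with each control period).
- bot.camera(name): name is "scene" or "top"; returns a dict with "color" (400x640x3 uint8, red, green, blue), "camera_matrix" (3x3 intrinsics, pixels), "k1" (the pictures are not rectified: a ray, as slopes to the right and down, at radius r is drawn at 1 + k1 r^2 times it, then the intrinsics apply), "view" (4x4, takes a point from world to camera coordinates). Camera axes: x right, y down, z forward; pixel columns grow to the right and rows downward; lengths in mm; the calibration is good to about 2 mm. A picture is of the moment at which its call begins. There is no depth.
- bot.finish_job(): hands the job in; it is judged then, once.
The state is a dict: "clock": time; "joints": joint angles; "dq": joint speeds; "joint_torque": joint torques, N m; "eef_pos": TCP position; "ee_rot": TCP orientation; "contact_force": force on the tool from outside, world axes, zero at the start; "torque": the same for the moment, N m; "opening": opening from 0.0 (shut) to 1.0 (fully open); "finger_force": force on a finger pad.
Only numpy, scipy, OpenCV 4.12 (cv2) and the standard library are available. Lean on these libraries where they do the work, as an engineer would, in place of code of your own. Each camera call takes 0.05 s, during which the arm holds its last target. There are 200 camera calls.

## Task

Charge the gassing station by pumping its red-padded hand lever through at least three full strokes, each time pushing it all the way down and letting it come all the way back up. Then set the flask with the orange stopper upright in the sprung black ring cradle, press it down until the ring is at the bottom of its travel so that the gas valve opens, and finish while still holding it pressed down there, without letting go. Leave the blue-stoppered flask, the amber bottle and the dish where they stand.

Things in the scene. Friction and masses are not known exactly. Their poses are not given: they have to be found in the camera images.
- pump: hand pump, fixed to the bench: white base plate 200 x 100 x 12 mm, two aluminium cheeks carrying the lever's hinge, blue gas reservoir (68 mm wide, 112 mm high) behind it. Origin on the bench directly under the hinge; z up; the lever points along -x of this body and the reservoir stands at +x
- pump_hinge (a point): middle of the lever's hinge axis, 110 mm above the bench; the axis is level, along the pump's y
- lever_pad (a point): centre of the top face of the red palm pad (46 mm along the lever, 90 mm across, 14 mm thick) at the lever's free end, 162 mm from the hinge in a straight line (134 mm out, 90 mm up when the lever is up). Push here from above. The point moves with the lever on an arc about the hinge, 91 mm down and 28 mm outwards in a full stroke; the pad is level at mid-stroke and slopes 17 degrees at either end
- pump_lever (a joint): angle of the sprung hand lever, rad: 0 = fully up (rest), 0.6 = fully down at its stop. A spring always returns it to 0; the push at the pad grows from about 4 N to about 10 N
- cradle: sprung ring cradle, fixed to the bench: aluminium disc 124 mm across and 12 mm thick, three steel guide posts (tops 70 mm above the bench, 53 mm from the axis) and a black ring between them, on springs. Origin on the bench on the ring's axis, z up
- cradle_ring (a joint): how far the black ring (94 mm outside, 60 mm hole, 10 mm thick; top face 60 mm above the bench at rest) is pressed down, m: 0 = up (rest), 0.024 = bottom stop. The push needed grows from 5 N to 13 N, the flask's own weight included; the weight alone (2 to 3 N) does not move it and it springs up when let go
- ring_seat (a point): where the centre of the flask's bulb lies when the flask sits in the ring: on the ring's axis, 26 mm above the ring's top face (86 mm above the bench at rest); moves with the ring
- flask: the flask to press: clear glass, loose, 0.18 to 0.28 kg, standing upright; ball-shaped bulb 80 mm across with a flat underside 39 mm across, straight neck 32 mm across from 72 mm above the underside, its top end, 108 to 130 mm, being the ORANGE stopper cap of the same width. Origin at the centre of the underside, z up along the neck. Seated in the ring, its underside is 9 mm below the ring's top face
- flask_bulb (a point): centre of that flask's bulb, 35 mm above its underside
- spare_flask: bystander: the same flask with a BLUE stopper, loose; origin at the centre of the underside
- bottle: bystander: amber bottle with a white cap, 60 mm across, 130 mm high, loose; origin at the centre of the underside
- dish: bystander: small clear open dish, 60 mm across, 18 mm high, loose; origin at the centre of the underside
Mind the look-alikes: they are no part of the job. There is more than one size of the cradle; the job needs the smaller. Leave any yellow look-alike of the flask alone.

How it is judged:
By the outcome, as a careful person would: the job done as asked, in the order asked, and still so for the second after the job is handed in, while the arm keeps its last pose, push and grip.
It also fails if it takes over 67 s, if anything falls off the work surface, if the arm or the gripper's body presses on something with over 40 N, if the wrist force passes 120 N, or if a joint passes its speed limit or range.

## Working session

There is one attempt and no reset: what is moved stays moved. The work goes in short steps, Python scripts to look and compute and a tool call to move; the robot and the scene stay as the last step left them, time stands still between calls to the robot, and variables do not carry over. Pictures are saved under pics/ and viewed, at most 10 in all, crops included, and the job is handed in when it is done.

Besides the shell and the picture viewer there is one more tool, called after "Call:" by a JSON object that holds its "op" and its "data", one argument or row to a line. carry_out: Moves the arm, as the interface text tells. Its arguments: {"type":"object","properties":{"increments":{"type":"array"},"squeeze":{"type":"number"}},"required":["increments"]}

```bash
mkdir -p pics
cat > h.py <<'E'
import numpy as np, cv2
from plant import bot
def snap(n,save=None):
    c=bot.camera(n)
    if save: cv2.imwrite('pics/'+save,c['color'][:,:,::-1])
    return c
def ray(c,u,v):
    K=np.array(c['camera_matrix']);V=np.array(c['view'])
    x=(u-K[0,2])/K[0,0];y=(v-K[1,2])/K[1,1];rd=np.hypot(x,y);r=rd
    for _ in range(20): r=rd/(1+c['k1']*r*r)
    s=r/rd if rd>0 else 1
    R=V[:3,:3];o=-R.T@V[:3,3];d=R.T@np.array([x*s,y*s,1]);return o,d/np.linalg.norm(d)
def onz(c,u,v,z):
    o,d=ray(c,u,v);return o+d*(z-o[2])/d[2]
def proj(c,p):
    K=np.array(c['camera_matrix']);V=np.array(c['view'])
    q=V[:3,:3]@np.array(p,float)+V[:3,3];x,y=q[:2]/q[2];s=1+c['k1']*(x*x+y*y)
    return K[0,0]*x*s+K[0,2],K[1,1]*y*s+K[1,2]
def tri(a,b):
    (o,d),(p,e)=a,b
    A=np.array([d,-e]).T;t=np.linalg.lstsq(A,p-o,rcond=None)[0]
    m,n=o+d*t[0],p+e*t[1];return (m+n)/2,np.linalg.norm(m-n)
E
python3 - <<'E'
from h import *
a=snap('scene','s0.png');b=snap('top','t0.png')
for c in(a,b): print(ray(c,320,200),c['k1'])
print(bot.observe())
E
```

```text
(array([1298.23986463, -821.42184609, 1050.63016356]), array([-0.48188849,  0.59623177, -0.64209903])) -0.04779904090823447
(array([ 407.34637636,   18.53897518, 1356.0530644 ]), array([ 0.14102471, -0.00730119, -0.98997915])) 0.056788417798850216
{'clock': 0.1, 'joints': array([ 1.22369726e+00,  5.27847818e-02,  1.40162689e+00,  1.52647493e-05,
        1.68864065e+00, -7.03089116e-02]), 'dq': array([-7.38433132e-04, -1.37204243e-03, -2.56870787e-03, -6.70605456e-04,
        2.55642266e-05,  1.72167811e-04]), 'joint_torque': array([ 6.81840320e-04, -3.82584572e+01, -3.60983205e+01, -1.51918230e-04,
        4.80845556e-03, -2.28923210e-05]), 'eef_pos': array([143.35625889, 504.77809723, 244.54902624]), 'ee_rot': array([-4.33347730e-01, -3.11124024e+00,  2.23791845e-03]), 'contact_force': array([ 0.37594481,  0.20796722, -0.22816225]), 'torque': array([ 0.01313451, -0.05170659, -0.07687866]), 'finger_force': 0.0, 'opening': 0.9987591999462309}
```

View pics/s0.png

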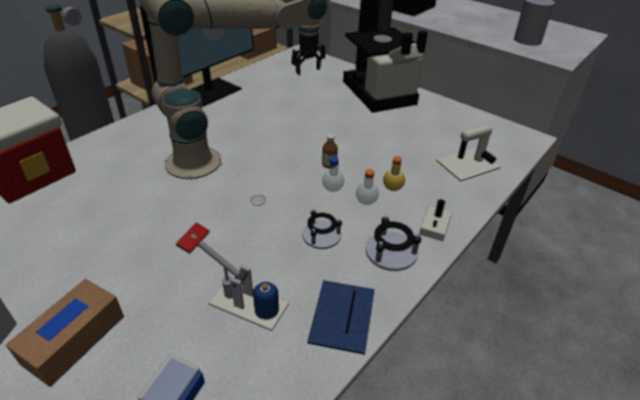

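View pics/t0.png

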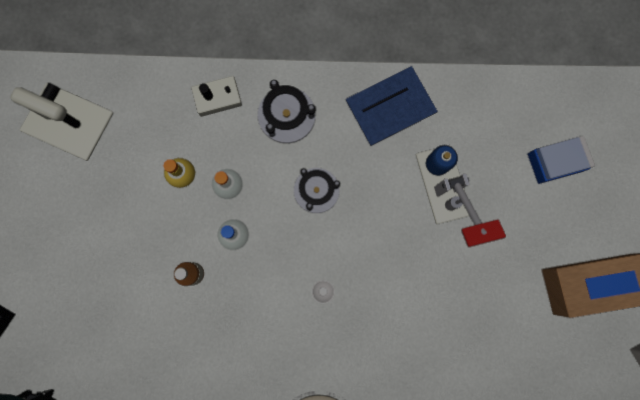

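The scene view shows the pump pad at (194,237), the small cradle at (322,228), the clear orange flask at (367,190), and the yellow one at (395,180). In the top view they are at pad (484,232), cradle (317,190), flask (228,183) and yellow (179,172).

Run:
```python
from h import *
a=snap('scene');b=snap('top')
def cen(c,box,f):
    x0,y0,x1,y1=box;h=c['color'][y0:y1,x0:x1];h=cv2.cvtColor(np.ascontiguousarray(h),cv2.COLOR_RGB2HSV).astype(int)
    m=f(h[...,0],h[...,1],h[...,2]).astype(np.uint8);n,l,s,ce=cv2.connectedComponentsWithStats(m)
    i=1+np.argmax(s[1:,4]);return ce[i]+[x0,y0],s[i],l==i
org=lambda h,s,v:(h>3)&(h<20)&(s>150)&(v>120)
red=lambda h,s,v:((h<6)|(h>174))&(s>150)&(v>90)
blu=lambda h,s,v:(h>100)&(h<125)&(s>130)&(v>40)
dark=lambda h,s,v:(v<55)
def both(n,ba,bb,f):
    p,s,_=cen(a,ba,f);q,t,_=cen(b,bb,f);X,e=tri(ray(a,*p),ray(b,*q));print(n,p,s[4],q,t[4],X.round(1),e.round(1));return q
q=both('stop',(355,160,382,185),(210,165,236,192),org)
print(onz(b,*q,125))
both('yellowstop',(385,150,405,170),(160,155,185,178),org)
both('bluestop',(325,150,345,172),(215,220,245,245),blu)
q=both('pad',(165,215,220,260),(450,210,515,255),red)
both('reserv',(245,275,285,325),(420,140,465,180),blu)
# pad rect in top
p,s,m=cen(b,(450,210,515,255),red);cs,_=cv2.findContours(m.astype(np.uint8),0,2);bx=cv2.boxPoints(cv2.minAreaRect(max(cs,key=cv2.contourArea)))+[450,210]
for u in bx: print(onz(b,*u,200).round(1))
# base plate: bright mask
# cradle ring hole & disc in top: dark
p,s,m=cen(b,(285,160,350,220),dark)
print('dark',p,s)
cs,hi=cv2.findContours(m.astype(np.uint8),cv2.RETR_CCOMP,cv2.CHAIN_APPROX_NONE)
for c,h in zip(cs,hi[0]):
    if len(c)>15:
        e=cv2.fitEllipse(c);u=np.array(e[0])+[285,160];print(h[3],e,u,onz(b,*u,60).round(1),onz(b,*u,50).round(1))
p,s,m=cen(a,(295,200,350,250),dark);print('sdark',p,s,onz(a,*p,55).round(1))
cs,hi=cv2.findContours(m.astype(np.uint8),cv2.RETR_CCOMP,cv2.CHAIN_APPROX_NONE)
for c,h in zip(cs,hi[0]):
    if len(c)>10:
        e=cv2.fitEllipse(c);u=np.array(e[0])+[295,200];print(h[3],e,u,onz(a,*u,60).round(1),onz(a,*u,50).round(1))
def z(c,x0,y0,x1,y1,k):return cv2.resize(c['color'][y0:y1,x0:x1,::-1],None,fx=k,fy=k,interpolation=cv2.INTER_CUBIC)
A=z(b,190,140,350,270,4);cv2.imwrite('pics/z1.png',A)
cv2.imwrite('pics/z2.png',z(b,400,130,520,260,4))
```

```text
stop [369.26923077 171.57692308] 26 [220.63106796 177.03883495] 103 [633.6 254.9 129. ] 1.1
[633.89140617 255.25978242 125.        ]
yellowstop [397.12 158.56] 25 [169.37142857 165.1047619 ] 105 [660.6 381.8 128.2] 1.9
bluestop [333.44067797 160.40677966] 59 [227.31967213 231.53278689] 122 [500.4 232.2 123.3] 0.0
pad [192.45595855 237.10103627] 386 [483.32481203 232.68721805] 665 [ 507.  -363.1  196.7] 1.8
reserv [264.72586873 293.92277992] 259 [442.07494145 159.07025761] 427 [ 704.3 -303.8   74.5] 0.1
[ 514.7 -313.9  200. ]
[ 539.1 -401.7  200. ]
[ 498.1 -410.4  200. ]
[ 473.9 -323.1  200. ]
dark [316.22241379 187.32241379] [ 14   9  41  42 580]
-1 ((31.09787368774414, 27.224245071411133), (37.73992919921875, 37.95766067504883), 154.3174285888672) [316.09787369 187.22424507] [625.2  19.9  60. ] [626.8  19.9  50. ]
0 ((31.275697708129883, 27.084508895874023), (24.238182067871094, 25.108840942382812), 83.4820327758789) [316.27569771 187.0845089 ] [625.5  19.4  60. ] [627.2  19.4  50. ]
sdark [322.29059829 224.31054131] [ 13  12  33  31 351] [632.4  17.7  55. ]
-1 ((27.221065521240234, 25.460010528564453), (28.570819854736328, 31.534313201904297), 78.3194351196289) [322.22106552 225.46001053] [638.9   9.3  60. ] [632.2  17.7  50. ]
0 ((26.26322364807129, 23.355159759521484), (14.862810134887695, 21.769746780395508), 74.05403137207031) [321.26322365 223.35515976] [630.5  14.7  60. ] [623.8  23.1  50. ]
```

View pics/z1.png

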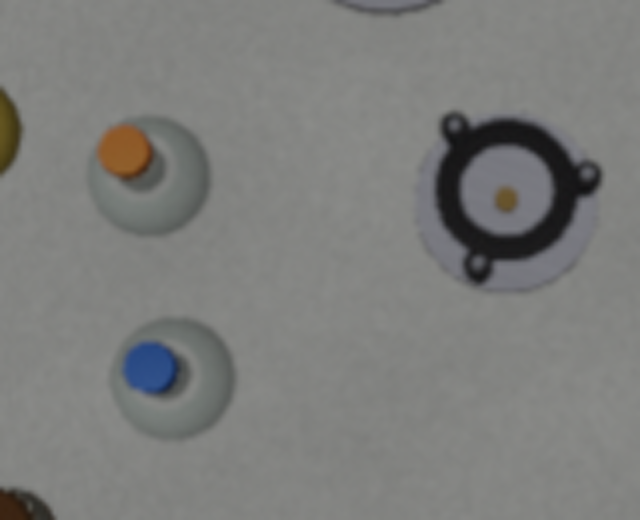

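View pics/z2.png

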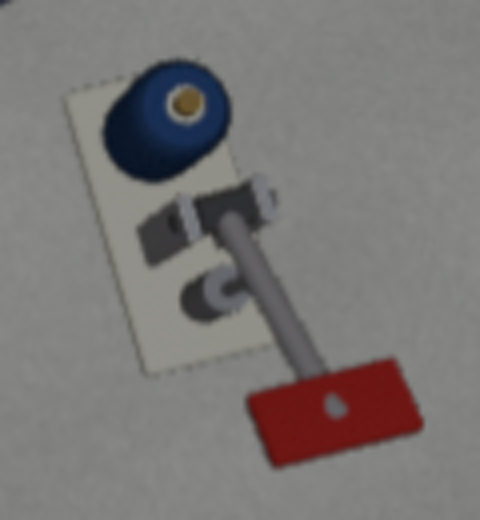

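The zooms confirm the flask's orange stopper, the small ring with its gold valve at about (316.7,190), and the lever running from the hinge to the pad. Next I move toward the pump.

```bash
cat >> h.py <<'E'
from scipy.spatial.transform import Rotation as Ro
def st():
    o=bot.observe();R=Ro.from_rotvec(o['ee_rot']).as_matrix();return o,R
def go(p,yaw=None,base=None):
    o,R=st();b=o['eef_pos'] if base is None else base
    t=R.T@(np.array(p,float)-b)/400;y=np.degrees(np.arctan2(R[1,0],R[0,0]))
    w=0 if yaw is None else ((y-yaw+180)%360-180)/360
    print('slide',t.round(4),'twist',round(w,4),'yaw',y.round(2))
E
python3 - <<'E'
from h import *
b=snap('top')
print('bulb',onz(b,227.5,184,35),'valve',onz(b,316.75,190,14),'blue chk',onz(b,*proj(b,(500,232,125)),125))
go((450,300,270),105.5)
E
```

```text
bulb [632.25854303 253.57391603  35.        ] valve [625.39505625  17.97109537  14.        ] blue chk [500. 232. 125.]
slide [-0.8773 -0.2834 -0.0625] twist 0.1629 yaw 164.14
```

Call:
{"op": "carry_out", "data": {
  "increments": [
    {"slide": [-0.88,-0.28,-0.06],"twist": 0.163,"gripper": -1},
    {"slide": [-0.88,-0.28,-0.06],"twist": 0.163,"gripper": -1},
    {"slide": [-0.88,-0.28,-0.06],"twist": 0.163,"gripper": -1},
    {"slide": [-0.88,-0.28,-0.06],"twist": 0.163,"gripper": -1},
    {"slide": [-0.88,-0.28,-0.06],"twist": 0.163,"gripper": -1},
    {"slide": [-0.88,-0.28,-0.06],"twist": 0.163,"gripper": -1},
    {"slide": [-0.88,-0.28,-0.06],"twist": 0.163,"gripper": -1},
    {"slide": [-0.88,-0.28,-0.06],"twist": 0.163,"gripper": -1}
  ]
}}

```text
clock: 0.92
eef_pos: [422.2, 319.9, 267.1]
ee_rot: [-1.88, -2.517, -0.0]
contact_force: [0.9, 0.9, -0.3]
opening: -0.003
finger_force: 0.0
```

Run:
```python
from h import *
print(bot.observe()['eef_pos'],bot.observe()['contact_force'])
go((500,-40,270),105.5)
```

```text
[422.20072054 319.86760916 267.087668  ] [ 0.8846494   0.86166537 -0.31095968]
slide [-0.9179 -0.0688 -0.0074] twist 0.0027 yaw 106.49
```

Call:
{"op": "carry_out", "data": {
  "increments": [
    {"slide": [-0.92,-0.07,0],"twist": 0.0027,"gripper": -1},
    {"slide": [-0.92,-0.07,0],"twist": 0.0027,"gripper": -1},
    {"slide": [-0.92,-0.07,0],"twist": 0.0027,"gripper": -1},
    {"slide": [-0.92,-0.07,0],"twist": 0.0027,"gripper": -1},
    {"slide": [-0.92,-0.07,0],"twist": 0.0027,"gripper": -1},
    {"slide": [-0.92,-0.07,0],"twist": 0.0027,"gripper": -1},
    {"slide": [-0.92,-0.07,0],"twist": 0.0027,"gripper": -1},
    {"slide": [-0.92,-0.07,0],"twist": 0.0027,"gripper": -1}
  ]
}}

```text
clock: 1.58
eef_pos: [492.9, -6.1, 267.0]
ee_rot: [1.893, 2.507, 0.001]
contact_force: [-0.1, 0.1, -0.3]
opening: -0.003
finger_force: 0.0
```

Run:
```python
from h import *
go((506.5,-362.5,250),105.5)
```

```text
slide [-0.8664 -0.211   0.0425] twist 0.001 yaw 105.88
```

Call:
{"op": "carry_out", "data": {
  "increments": [
    {"slide": [-0.866,-0.211,0.04],"twist": 0.001,"gripper": -1},
    {"slide": [-0.866,-0.211,0.04],"twist": 0.001,"gripper": -1},
    {"slide": [-0.866,-0.211,0.04],"twist": 0.001,"gripper": -1},
    {"slide": [-0.866,-0.211,0.04],"twist": 0.001,"gripper": -1},
    {"slide": [-0.866,-0.211,0.04],"twist": 0.001,"gripper": -1},
    {"slide": [-0.866,-0.211,0.04],"twist": 0.001,"gripper": -1},
    {"slide": [-0.866,-0.211,0.04],"twist": 0.001,"gripper": -1},
    {"slide": [-0.866,-0.211,0.04],"twist": 0.001,"gripper": -1}
  ]
}}

```text
clock: 2.25
eef_pos: [505.2, -338.9, 251.7]
ee_rot: [-1.901, -2.501, -0.0]
contact_force: [1.1, -0.2, -0.4]
opening: 0.002
finger_force: 0.0
```

Run:
```python
from h import *
go((506.5,-362.5,240),105.5)
```

```text
slide [-0.0578 -0.0125  0.0292] twist 0.0 yaw 105.5
```

Call:
{"op": "carry_out", "data": {
  "increments": [
    {"slide": [-0.055,-0.0125,0.03],"twist": 0,"gripper": -1},
    {"slide": [-0.055,-0.0125,0.03],"twist": 0,"gripper": -1},
    {"slide": [-0.055,-0.0125,0.03],"twist": 0,"gripper": -1},
    {"slide": [-0.055,-0.0125,0.03],"twist": 0,"gripper": -1}
  ]
}}

```text
clock: 2.58
eef_pos: [506.8, -358.8, 240.0]
ee_rot: [-1.901, -2.501, -0.001]
contact_force: [0.3, 0.7, -0.0]
opening: -0.002
finger_force: 0.0
```

Run:
```python
from h import *
print(bot.observe()['contact_force'])
go((506.5,-362.5,218),105.5)
snap('scene','s1.png')
import cv2
i=cv2.imread('pics/s1.png')[160:330,140:340];cv2.imwrite('pics/s1z.png',cv2.resize(i,None,fx=3.5,fy=3.5))
for f in np.linspace(0,.6,7):
    p=np.arctan2(90,134)-f;print(round(f,1),(161.4*np.cos(p)-134)/400,(90-161.4*np.sin(p))/400)
```

```text
[ 0.31952433  0.65845164 -0.01271611]
slide [-0.0088 -0.0031  0.0549] twist 0.0001 yaw 105.53
0.0 -3.883015953867641e-05 2.607995789908557e-05
0.1 0.020747674291892507 0.034590330508375795
0.2 0.03797966557634567 0.0710570915353443
0.3 0.05148496733304555 0.1090619992169317
0.4 0.06112863905109833 0.1482253210783357
0.5 0.0668143243504715 0.18815575015319028
0.6 0.06848521374309115 0.22845431479342446
```

View pics/s1z.png

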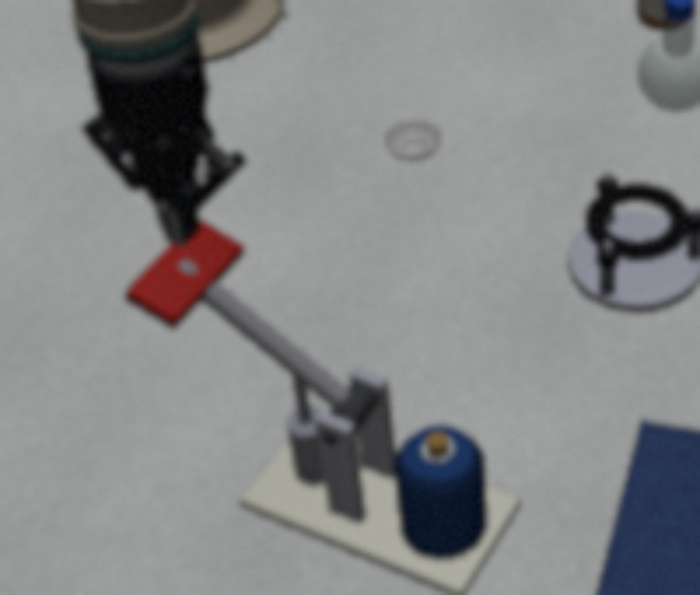

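The shut fingers hover over the pad (crop 190,235, pad centre 188,268), clear by the height difference. I'll start stroke 1 along the arc.

Call:
{"op": "carry_out", "data": {
  "increments": [
    {"slide": [-0.007,-0.003,0.055],"twist": 0,"gripper": -1},
    {"slide": [-0.007,-0.023,0.09],"twist": 0,"gripper": -1},
    {"slide": [-0.007,-0.04,0.126],"twist": 0,"gripper": -1},
    {"slide": [-0.007,-0.054,0.164],"twist": 0,"gripper": -1},
    {"slide": [-0.007,-0.064,0.203],"twist": 0,"gripper": -1},
    {"slide": [-0.007,-0.069,0.243],"twist": 0,"gripper": -1},
    {"slide": [-0.007,-0.071,0.27],"twist": 0,"gripper": -1},
    {"slide": [-0.007,-0.071,0.27],"twist": 0,"gripper": -1}
  ]
}}

```text
clock: 3.3
eef_pos: [479.8, -369.1, 132.4]
ee_rot: [1.9, 2.501, -0.003]
contact_force: [-5.2, -0.4, 8.9]
opening: -0.004
finger_force: 4.4
```

Call:
{"op": "carry_out", "data": {
  "increments": [
    {"slide": [0,0,0.006],"twist": 0,"gripper": -1},
    {"slide": [0,0,0.012],"twist": 0,"gripper": -1},
    {"slide": [0,0,0.012],"twist": 0,"gripper": -1}
  ]
}}

```text
clock: 3.55
eef_pos: [480.2, -369.3, 129.8]
ee_rot: [1.898, 2.5, -0.003]
contact_force: [-7.0, -0.6, 9.0]
opening: -0.0
finger_force: 4.6
```

Call:
{"op": "carry_out", "data": {
  "increments": [
    {"slide": [0,0,0.01],"twist": 0,"gripper": -1},
    {"slide": [0,0,0.015],"twist": 0,"gripper": -1},
    {"slide": [0,0,0.015],"twist": 0,"gripper": -1}
  ]
}}

```text
clock: 3.8
eef_pos: [480.5, -369.5, 124.5]
ee_rot: [1.898, 2.499, -0.003]
contact_force: [-5.4, -0.8, 9.1]
opening: 0.001
finger_force: 4.8
```

Run:
```python
from h import *
snap('scene','s2.png')
i=cv2.imread('pics/s2.png')[160:330,140:340];cv2.imwrite('pics/s2z.png',cv2.resize(i,None,fx=3.5,fy=3.5))
```

```text
(no output)
```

View pics/s2z.png

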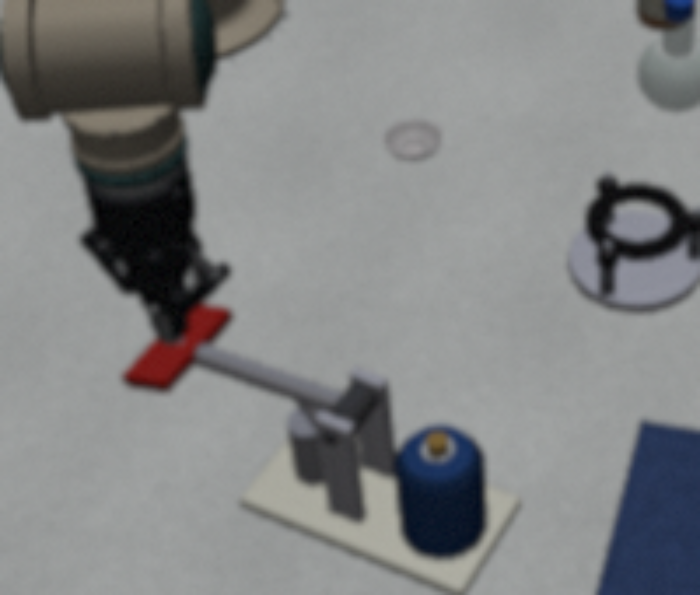

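The pad has moved well down, tool centred on it, but the force shows no stop yet; keep pressing.

Call:
{"op": "carry_out", "data": {
  "increments": [
    {"slide": [0,0,0.01],"twist": 0,"gripper": -1},
    {"slide": [0,0,0.015],"twist": 0,"gripper": -1},
    {"slide": [0,0,0.015],"twist": 0,"gripper": -1}
  ]
}}

```text
clock: 4.1
eef_pos: [480.9, -369.7, 123.1]
ee_rot: [1.896, 2.497, -0.003]
contact_force: [-15.3, 7.3, 30.5]
opening: 0.003
finger_force: 15.6
```

Call:
{"op": "carry_out", "data": {
  "increments": [
    {"slide": [0,0.002,-0.05],"twist": 0,"gripper": -1},
    {"slide": [0,0.007,-0.09],"twist": 0,"gripper": -1},
    {"slide": [0,0.017,-0.13],"twist": 0,"gripper": -1},
    {"slide": [0,0.031,-0.17],"twist": 0,"gripper": -1},
    {"slide": [0,0.048,-0.21],"twist": 0,"gripper": -1},
    {"slide": [0,0.07,-0.26],"twist": 0,"gripper": -1},
    {"slide": [0,0.071,-0.31],"twist": 0,"gripper": -1},
    {"slide": [0,0.071,-0.31],"twist": 0,"gripper": -1}
  ]
}}

```text
clock: 4.77
eef_pos: [509.3, -361.3, 245.5]
ee_rot: [1.892, 2.496, -0.0]
contact_force: [-0.0, -0.3, 0.9]
opening: -0.002
finger_force: 0.0
```

Call:
{"op": "carry_out", "data": {
  "increments": [
    {"slide": [0,0,0],"twist": 0,"gripper": -1},
    {"slide": [0,0,0],"twist": 0,"gripper": -1},
    {"slide": [0,0,0],"twist": 0,"gripper": -1},
    {"slide": [0,0,0],"twist": 0,"gripper": -1}
  ]
}}

```text
clock: 5.1
eef_pos: [507.0, -361.6, 237.8]
ee_rot: [-1.9, -2.499, -0.0]
contact_force: [0.3, -0.5, -0.5]
opening: 0.002
finger_force: 0.0
```

Run:
```python
from h import *
c=snap('top');h=cv2.cvtColor(c['color'],cv2.COLOR_RGB2HSV).astype(int)[190:270,430:530]
m=((h[...,0]<6)|(h[...,0]>174))&(h[...,1]>150)&(h[...,2]>90)
c=snap('scene');h=cv2.cvtColor(c['color'],cv2.COLOR_RGB2HSV).astype(int)[215:290,160:220]
m=((h[...,0]<6)|(h[...,0]>174))&(h[...,1]>150)&(h[...,2]>90)
y,x=np.nonzero(m);print(len(x),x.min()+160,x.max()+160,y.min()+215,y.max()+215,'orig ref')
i=cv2.imread('pics/s0.png');h=cv2.cvtColor(i,cv2.COLOR_BGR2HSV).astype(int)[215:290,160:220]
m=((h[...,0]<6)|(h[...,0]>174))&(h[...,1]>150)&(h[...,2]>90)
y,x=np.nonzero(m);print(len(x),x.min()+160,x.max()+160,y.min()+215,y.max()+215)
```

```text
367 177 207 224 250 orig ref
387 177 207 224 250
```

Stroke 1 bottomed out and the lever is fully back up. I'll repeat the same command path.

Call:
{"op": "carry_out", "data": {
  "increments": [
    {"slide": [0,-0.003,0.055],"twist": 0,"gripper": -1},
    {"slide": [0,-0.023,0.09],"twist": 0,"gripper": -1},
    {"slide": [0,-0.04,0.126],"twist": 0,"gripper": -1},
    {"slide": [0,-0.054,0.164],"twist": 0,"gripper": -1},
    {"slide": [0,-0.064,0.203],"twist": 0,"gripper": -1},
    {"slide": [0,-0.069,0.243],"twist": 0,"gripper": -1},
    {"slide": [0,-0.071,0.28],"twist": 0,"gripper": -1},
    {"slide": [0,-0.071,0.295],"twist": 0,"gripper": -1}
  ]
}}

```text
clock: 5.87
eef_pos: [479.9, -370.0, 122.6]
ee_rot: [1.901, 2.499, -0.0]
contact_force: [-12.9, 10.0, 38.6]
opening: 0.0
finger_force: 19.4
```

Call:
{"op": "carry_out", "data": {
  "increments": [
    {"slide": [0,0,0.01],"twist": 0,"gripper": -1},
    {"slide": [0,0,0.015],"twist": 0,"gripper": -1},
    {"slide": [0,0,0.015],"twist": 0,"gripper": -1},
    {"slide": [0,0,0.015],"twist": 0,"gripper": -1},
    {"slide": [0,0,0.015],"twist": 0,"gripper": -1}
  ]
}}

```text
clock: 6.28
eef_pos: [480.2, -370.2, 122.6]
ee_rot: [1.899, 2.498, -0.001]
contact_force: [-16.4, 12.4, 36.8]
opening: -0.002
finger_force: 18.9
```

Call:
{"op": "carry_out", "data": {
  "increments": [
    {"slide": [0,0.002,-0.05],"twist": 0,"gripper": -1},
    {"slide": [0,0.007,-0.09],"twist": 0,"gripper": -1},
    {"slide": [0,0.017,-0.13],"twist": 0,"gripper": -1},
    {"slide": [0,0.031,-0.17],"twist": 0,"gripper": -1},
    {"slide": [0,0.048,-0.21],"twist": 0,"gripper": -1},
    {"slide": [0,0.07,-0.26],"twist": 0,"gripper": -1},
    {"slide": [0,0.071,-0.31],"twist": 0,"gripper": -1},
    {"slide": [0,0.071,-0.31],"twist": 0,"gripper": -1}
  ]
}}

```text
clock: 6.95
eef_pos: [508.6, -362.6, 243.8]
ee_rot: [1.896, 2.496, -0.0]
contact_force: [-0.4, 0.6, 0.4]
opening: -0.002
finger_force: 0.0
```

Call:
{"op": "carry_out", "data": {
  "increments": [
    {"slide": [0,0,0],"twist": 0,"gripper": -1},
    {"slide": [0,0,0],"twist": 0,"gripper": -1},
    {"slide": [0,0,0],"twist": 0,"gripper": -1},
    {"slide": [0,0,0],"twist": 0,"gripper": -1},
    {"slide": [0,0,0],"twist": 0,"gripper": -1},
    {"slide": [0,0,0],"twist": 0,"gripper": -1}
  ]
}}

```text
clock: 7.45
eef_pos: [507.2, -362.0, 238.5]
ee_rot: [-1.901, -2.5, -0.0]
contact_force: [0.1, 0.1, 0.1]
opening: 0.003
finger_force: 0.0
```

Call:
{"op": "carry_out", "data": {
  "increments": [
    {"slide": [0,-0.003,0.055],"twist": 0,"gripper": -1},
    {"slide": [0,-0.023,0.09],"twist": 0,"gripper": -1},
    {"slide": [0,-0.04,0.126],"twist": 0,"gripper": -1},
    {"slide": [0,-0.054,0.164],"twist": 0,"gripper": -1},
    {"slide": [0,-0.064,0.203],"twist": 0,"gripper": -1},
    {"slide": [0,-0.069,0.243],"twist": 0,"gripper": -1},
    {"slide": [0,-0.071,0.28],"twist": 0,"gripper": -1},
    {"slide": [0,-0.071,0.28],"twist": 0,"gripper": -1}
  ]
}}

```text
clock: 8.12
eef_pos: [479.2, -370.0, 125.7]
ee_rot: [-1.902, -2.499, 0.002]
contact_force: [-3.4, -0.7, 8.2]
opening: -0.004
finger_force: 4.5
```

Call:
{"op": "carry_out", "data": {
  "increments": [
    {"slide": [0,0,0.008],"twist": 0,"gripper": -1},
    {"slide": [0,0,0.015],"twist": 0,"gripper": -1},
    {"slide": [0,0,0.015],"twist": 0,"gripper": -1}
  ]
}}

```text
clock: 8.37
eef_pos: [479.5, -370.3, 124.0]
ee_rot: [1.902, 2.5, -0.002]
contact_force: [-8.7, 3.4, 14.6]
opening: -0.003
finger_force: 7.3
```

Call:
{"op": "carry_out", "data": {
  "increments": [
    {"slide": [0,0,0.006],"twist": 0,"gripper": -1},
    {"slide": [0,0,0.006],"twist": 0,"gripper": -1},
    {"slide": [0,0,0.006],"twist": 0,"gripper": -1}
  ]
}}

```text
clock: 8.62
eef_pos: [479.7, -370.4, 123.4]
ee_rot: [1.901, 2.499, -0.002]
contact_force: [-13.9, 6.2, 23.9]
opening: -0.004
finger_force: 11.9
```

Call:
{"op": "carry_out", "data": {
  "increments": [
    {"slide": [0,0.002,-0.05],"twist": 0,"gripper": -1},
    {"slide": [0,0.007,-0.09],"twist": 0,"gripper": -1},
    {"slide": [0,0.017,-0.13],"twist": 0,"gripper": -1},
    {"slide": [0,0.031,-0.17],"twist": 0,"gripper": -1},
    {"slide": [0,0.048,-0.21],"twist": 0,"gripper": -1},
    {"slide": [0,0.07,-0.26],"twist": 0,"gripper": -1},
    {"slide": [0,0.071,-0.305],"twist": 0,"gripper": -1},
    {"slide": [0,0.071,-0.305],"twist": 0,"gripper": -1}
  ]
}}

```text
clock: 9.28
eef_pos: [508.6, -362.5, 245.3]
ee_rot: [1.896, 2.496, -0.0]
contact_force: [0.8, -0.3, 1.9]
opening: 0.001
finger_force: 0.0
```

Call:
{"op": "carry_out", "data": {
  "increments": [
    {"slide": [0,0,0],"twist": 0,"gripper": -1},
    {"slide": [0,0,0],"twist": 0,"gripper": -1},
    {"slide": [0,0,0],"twist": 0,"gripper": -1},
    {"slide": [0,0,0],"twist": 0,"gripper": -1},
    {"slide": [0,0,0],"twist": 0,"gripper": -1},
    {"slide": [0,0,0],"twist": 0,"gripper": -1}
  ]
}}

```text
clock: 9.78
eef_pos: [507.2, -362.0, 240.1]
ee_rot: [-1.901, -2.5, -0.0]
contact_force: [-0.3, 0.3, -0.0]
opening: -0.001
finger_force: 0.0
```

Call:
{"op": "carry_out", "data": {
  "increments": [
    {"slide": [0,-0.003,0.055],"twist": 0,"gripper": -1},
    {"slide": [0,-0.023,0.09],"twist": 0,"gripper": -1},
    {"slide": [0,-0.04,0.126],"twist": 0,"gripper": -1},
    {"slide": [0,-0.054,0.164],"twist": 0,"gripper": -1},
    {"slide": [0,-0.064,0.203],"twist": 0,"gripper": -1},
    {"slide": [0,-0.069,0.243],"twist": 0,"gripper": -1},
    {"slide": [0,-0.071,0.28],"twist": 0,"gripper": -1},
    {"slide": [0,-0.071,0.29],"twist": 0,"gripper": -1}
  ]
}}

```text
clock: 10.45
eef_pos: [479.1, -370.2, 124.1]
ee_rot: [-1.902, -2.5, 0.002]
contact_force: [-4.9, -0.7, 13.7]
opening: 0.002
finger_force: 7.3
```

Call:
{"op": "carry_out", "data": {
  "increments": [
    {"slide": [0,0,0.012],"twist": 0,"gripper": -1},
    {"slide": [0,0,0.012],"twist": 0,"gripper": -1},
    {"slide": [0,0,0.012],"twist": 0,"gripper": -1}
  ]
}}

```text
clock: 10.7
eef_pos: [479.4, -370.4, 123.6]
ee_rot: [1.901, 2.499, -0.003]
contact_force: [-12.0, 4.9, 18.4]
opening: 0.002
finger_force: 9.7
```

Call:
{"op": "carry_out", "data": {
  "increments": [
    {"slide": [0,0.002,-0.05],"twist": 0,"gripper": -1},
    {"slide": [0,0.007,-0.09],"twist": 0,"gripper": -1},
    {"slide": [0,0.017,-0.13],"twist": 0,"gripper": -1},
    {"slide": [0,0.031,-0.17],"twist": 0,"gripper": -1},
    {"slide": [0,0.048,-0.21],"twist": 0,"gripper": -1},
    {"slide": [0,0.07,-0.26],"twist": 0,"gripper": -1},
    {"slide": [0,0.071,-0.34],"twist": 0,"gripper": -1},
    {"slide": [0,0.071,-0.36],"twist": 0,"gripper": -1}
  ]
}}

```text
clock: 11.37
eef_pos: [508.5, -362.4, 269.3]
ee_rot: [1.896, 2.496, -0.0]
contact_force: [0.4, 0.1, 1.5]
opening: -0.002
finger_force: 0.0
```

Call:
{"op": "carry_out", "data": {
  "increments": [
    {"slide": [0,0,0],"twist": 0,"gripper": -1},
    {"slide": [0,0,0],"twist": 0,"gripper": -1},
    {"slide": [0,0,0],"twist": 0,"gripper": -1},
    {"slide": [0,0,0],"twist": 0,"gripper": -1}
  ]
}}

```text
clock: 11.7
eef_pos: [506.9, -361.8, 261.7]
ee_rot: [-1.899, -2.498, -0.0]
contact_force: [-0.6, -0.2, -0.1]
opening: 0.0
finger_force: 0.0
```

Run:
```python
from h import *
c=snap('scene');h=cv2.cvtColor(c['color'],cv2.COLOR_RGB2HSV).astype(int)[215:290,160:220]
m=((h[...,0]<6)|(h[...,0]>174))&(h[...,1]>150)&(h[...,2]>90)
y,x=np.nonzero(m);print(len(x),x.min()+160,x.max()+160,y.min()+215,y.max()+215)
go((570,-40,262),105.5);go((633,255,230),105.5)
```

```text
391 177 207 224 250
slide [0.7332 0.367  0.0012] twist 0.0 yaw 105.5
slide [1.4016 0.716  0.0823] twist 0.0 yaw 105.5
```

Call:
{"op": "carry_out", "data": {
  "increments": [
    {"slide": [0.7,0.358,0],"twist": 0,"gripper": 1},
    {"slide": [0.7,0.358,0],"twist": 0,"gripper": 1},
    {"slide": [0.7,0.358,0],"twist": 0,"gripper": 1},
    {"slide": [0.7,0.358,0],"twist": 0,"gripper": 1},
    {"slide": [0.7,0.358,0],"twist": 0,"gripper": 1},
    {"slide": [0.7,0.358,0],"twist": 0,"gripper": 1},
    {"slide": [0.7,0.358,0],"twist": 0,"gripper": 1},
    {"slide": [0.7,0.358,0],"twist": 0,"gripper": 1}
  ]
}}

```text
clock: 12.42
eef_pos: [570.5, -49.9, 263.1]
ee_rot: [-1.897, -2.502, -0.001]
contact_force: [0.7, -0.9, 0.1]
opening: 0.999
finger_force: 0.0
```

Call:
{"op": "carry_out", "data": {
  "increments": [
    {"slide": [0.7,0.358,0.02],"twist": 0,"gripper": 1},
    {"slide": [0.7,0.358,0.02],"twist": 0,"gripper": 1},
    {"slide": [0.7,0.358,0.02],"twist": 0,"gripper": 1},
    {"slide": [0.7,0.358,0.02],"twist": 0,"gripper": 1},
    {"slide": [0.7,0.358,0.02],"twist": 0,"gripper": 1},
    {"slide": [0.7,0.358,0.02],"twist": 0,"gripper": 1},
    {"slide": [0.7,0.358,0.02],"twist": 0,"gripper": 1},
    {"slide": [0.7,0.358,0.02],"twist": 0,"gripper": 1}
  ]
}}

```text
clock: 13.08
eef_pos: [632.9, 258.4, 254.0]
ee_rot: [-1.896, -2.502, 0.002]
contact_force: [-0.3, -0.1, 0.1]
opening: 0.997
finger_force: 0.0
```

Run:
```python
from h import *
go((633,255,200),105.5)
```

```text
slide [-0.0084 -0.0019  0.135 ] twist 0.0005 yaw 105.7
```

Call:
{"op": "carry_out", "data": {
  "increments": [
    {"slide": [-0.008,-0.002,0.1],"twist": 0,"gripper": 1},
    {"slide": [-0.008,-0.002,0.2],"twist": 0,"gripper": 1},
    {"slide": [-0.008,-0.002,0.25],"twist": 0,"gripper": 1},
    {"slide": [-0.008,-0.002,0.25],"twist": 0,"gripper": 1},
    {"slide": [-0.008,-0.002,0.25],"twist": 0,"gripper": 1},
    {"slide": [-0.008,-0.002,0.25],"twist": 0,"gripper": 1}
  ]
}}

```text
clock: 13.58
eef_pos: [634.5, 251.0, 158.3]
ee_rot: [1.901, 2.499, 0.004]
contact_force: [0.4, 0.6, 0.4]
opening: 1.005
finger_force: 0.0
```

Run:
```python
from h import *
go((633.5,254.8,100),105.5)
```

```text
slide [ 0.0098 -0.0002  0.1459] twist 0.0 yaw 105.5
```

Call:
{"op": "carry_out", "data": {
  "increments": [
    {"slide": [0.009,0,0.04],"twist": 0,"gripper": 1},
    {"slide": [0.009,0,0.08],"twist": 0,"gripper": 1},
    {"slide": [0.009,0,0.12],"twist": 0,"gripper": 1},
    {"slide": [0.009,0,0.145],"twist": 0,"gripper": 1},
    {"slide": [0.009,0,0.145],"twist": 0,"gripper": 1},
    {"slide": [0.009,0,0.145],"twist": 0,"gripper": 1}
  ]
}}

```text
clock: 14.08
eef_pos: [633.3, 254.4, 99.5]
ee_rot: [1.901, 2.5, 0.002]
contact_force: [0.3, -0.2, 0.7]
opening: 0.999
finger_force: 0.0
```

Run:
```python
from h import *
go((633.5,254.8,100),105.5)
snap('scene','s3.png');snap('top','t3.png')
f=lambda n,x0,y0,w,h:cv2.resize(cv2.imread('pics/'+n)[y0:y0+h,x0:x0+w],(400,400))
cv2.imwrite('pics/z3.png',np.hstack([f('s3.png',325,125,90,90),f('t3.png',180,140,90,90)]))
```

```text
slide [ 0.0007  0.0008 -0.0013] twist 0.0 yaw 105.5
```

View pics/z3.png

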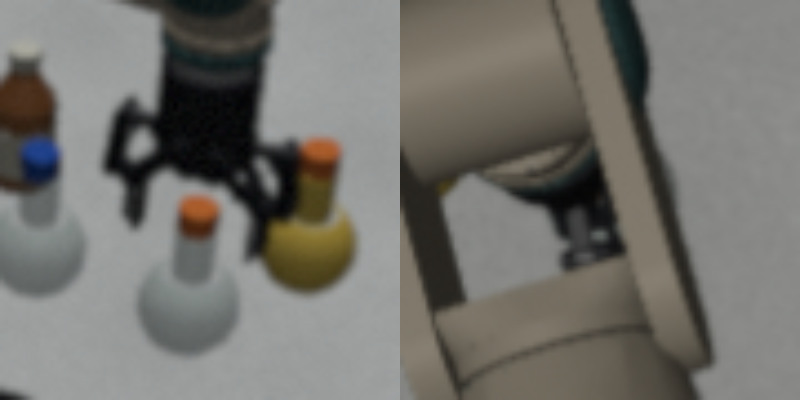

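The fingers straddle the neck: finger tips at crop (135,215) and (255,250), stopper at (198,215). The yellow flask is clear. Close.

Call:
{"op": "carry_out", "data": {
  "increments": [
    {"slide": [0,0,0],"twist": 0,"gripper": -1},
    {"slide": [0,0,0],"twist": 0,"gripper": -1},
    {"slide": [0,0,0],"twist": 0,"gripper": -1},
    {"slide": [0,0,0],"twist": 0,"gripper": -1},
    {"slide": [0,0,0],"twist": 0,"gripper": -1},
    {"slide": [0,0,0],"twist": 0,"gripper": -1},
    {"slide": [0,0,0],"twist": 0,"gripper": -1},
    {"slide": [0,0,0],"twist": 0,"gripper": -1}
  ],
  "squeeze": 60
}}

```text
clock: 14.85
eef_pos: [633.0, 254.5, 98.4]
ee_rot: [1.901, 2.5, 0.001]
contact_force: [1.0, 0.4, 1.5]
opening: 0.36
finger_force: 59.4
```

Call:
{"op": "carry_out", "data": {
  "increments": [
    {"slide": [0,0,-0.03],"twist": 0,"gripper": -1},
    {"slide": [0,0,-0.1],"twist": 0,"gripper": -1},
    {"slide": [0,0,-0.18],"twist": 0,"gripper": -1},
    {"slide": [0,0,-0.22],"twist": 0,"gripper": -1},
    {"slide": [0,0,-0.22],"twist": 0,"gripper": -1},
    {"slide": [0,0,-0.22],"twist": 0,"gripper": -1}
  ]
}}

```text
clock: 15.35
eef_pos: [632.7, 254.4, 186.4]
ee_rot: [1.901, 2.501, 0.001]
contact_force: [0.2, -0.4, -3.1]
opening: 0.356
finger_force: 59.8
```

Run:
```python
from h import *
go((625.4,19.3,185),105.5)
```

```text
slide [-0.5614 -0.1748  0.0033] twist 0.0 yaw 105.51
```

Call:
{"op": "carry_out", "data": {
  "increments": [
    {"slide": [-0.08,-0.025,0],"twist": 0,"gripper": -1},
    {"slide": [-0.16,-0.05,0],"twist": 0,"gripper": -1},
    {"slide": [-0.24,-0.075,0],"twist": 0,"gripper": -1},
    {"slide": [-0.32,-0.1,0],"twist": 0,"gripper": -1},
    {"slide": [-0.4,-0.125,0],"twist": 0,"gripper": -1},
    {"slide": [-0.48,-0.15,0],"twist": 0,"gripper": -1},
    {"slide": [-0.54,-0.17,0],"twist": 0,"gripper": -1},
    {"slide": [-0.562,-0.176,0],"twist": 0,"gripper": -1}
  ]
}}

```text
clock: 16.02
eef_pos: [623.6, 15.1, 182.9]
ee_rot: [-1.904, -2.494, 0.006]
contact_force: [0.4, -0.5, -2.8]
opening: 0.358
finger_force: 60.3
```

Call:
{"op": "carry_out", "data": {
  "increments": [
    {"slide": [0,0,0],"twist": 0,"gripper": -1},
    {"slide": [0,0,0],"twist": 0,"gripper": -1},
    {"slide": [0,0,0],"twist": 0,"gripper": -1},
    {"slide": [0,0,0],"twist": 0,"gripper": -1}
  ]
}}

```text
clock: 16.35
eef_pos: [624.8, 20.5, 185.3]
ee_rot: [-1.898, -2.502, 0.0]
contact_force: [-0.6, 0.6, -1.8]
opening: 0.362
finger_force: 60.3
```

Run:
```python
from h import *
go((624.8,18.9,160),105.5)
snap('scene','s4.png')
cv2.imwrite('pics/z4.png',cv2.resize(cv2.imread('pics/s4.png')[155:255,260:380],None,fx=5,fy=5))
c=snap('scene');o=bot.observe()['eef_pos'];print(o,[proj(c,o+np.array([0,0,d])) for d in(-98.4,-63.4,30)],[proj(c,(625.4,19.3,d)) for d in (60,12)])
```

```text
slide [-0.0039 -0.0011  0.0633] twist 0.0003 yaw 105.62
[624.9449295   20.20053375 185.69264761] [(np.float64(321.2640759101054), np.float64(215.12398836091438)), (np.float64(321.5669436944304), np.float64(206.52500112997808)), (np.float64(322.4224729806246), np.float64(182.1931710600844))] [(np.float64(320.960219015056), np.float64(221.85759823067968)), (np.float64(320.5700475992627), np.float64(232.95521869572644))]
```

View pics/z4.png

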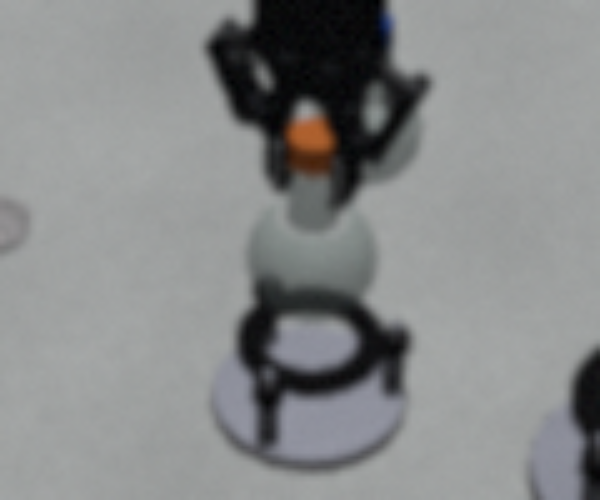

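The flask hangs upright, centred over the ring: bulb x≈312, ring x≈311 in the crop. Now I lower it.

Call:
{"op": "carry_out", "data": {
  "increments": [
    {"slide": [-0.003,-0.001,0.03],"twist": 0,"gripper": -1},
    {"slide": [-0.003,-0.001,0.06],"twist": 0,"gripper": -1},
    {"slide": [-0.003,-0.001,0.08],"twist": 0,"gripper": -1},
    {"slide": [-0.003,-0.001,0.09],"twist": 0,"gripper": -1},
    {"slide": [-0.003,-0.001,0.09],"twist": 0,"gripper": -1},
    {"slide": [-0.003,-0.001,0.09],"twist": 0,"gripper": -1}
  ]
}}

```text
clock: 16.95
eef_pos: [625.3, 17.9, 150.8]
ee_rot: [1.901, 2.5, 0.002]
contact_force: [1.4, 2.6, 2.5]
opening: 0.362
finger_force: 60.7
```

Call:
{"op": "carry_out", "data": {
  "increments": [
    {"slide": [0,0,0.01],"twist": 0,"gripper": -1},
    {"slide": [0,0,0.015],"twist": 0,"gripper": -1},
    {"slide": [0,0,0.015],"twist": 0,"gripper": -1}
  ]
}}

```text
clock: 17.2
eef_pos: [625.6, 17.9, 144.5]
ee_rot: [1.9, 2.5, 0.003]
contact_force: [2.7, 3.6, 4.6]
opening: 0.358
finger_force: 61.0
```

Call:
{"op": "carry_out", "data": {
  "increments": [
    {"slide": [0.004,0.003,0.01],"twist": 0,"gripper": -1},
    {"slide": [0.004,0.003,0.02],"twist": 0,"gripper": -1},
    {"slide": [0.004,0.003,0.03],"twist": 0,"gripper": -1},
    {"slide": [0.004,0.003,0.04],"twist": 0,"gripper": -1},
    {"slide": [0.004,0.003,0.04],"twist": 0,"gripper": -1},
    {"slide": [0.004,0.003,0.04],"twist": 0,"gripper": -1}
  ]
}}

```text
clock: 17.7
eef_pos: [626.6, 19.2, 129.7]
ee_rot: [1.9, 2.498, 0.003]
contact_force: [1.1, 1.9, 9.2]
opening: 0.361
finger_force: 61.4
```

Call:
{"op": "carry_out", "data": {
  "increments": [
    {"slide": [0,0,0.01],"twist": 0,"gripper": -1},
    {"slide": [0,0,0.015],"twist": 0,"gripper": -1},
    {"slide": [0,0,0.015],"twist": 0,"gripper": -1},
    {"slide": [0,0,0.015],"twist": 0,"gripper": -1}
  ]
}}

```text
clock: 18.03
eef_pos: [626.8, 19.2, 124.7]
ee_rot: [1.899, 2.498, 0.003]
contact_force: [0.2, 0.0, 11.5]
opening: 0.363
finger_force: 61.5
```

Call:
{"op": "carry_out", "data": {
  "increments": [
    {"slide": [0,0,0.006],"twist": 0,"gripper": -1},
    {"slide": [0,0,0.008],"twist": 0,"gripper": -1},
    {"slide": [0,0,0.008],"twist": 0,"gripper": -1},
    {"slide": [0,0,0.008],"twist": 0,"gripper": -1}
  ]
}}

```text
clock: 18.37
eef_pos: [627.1, 19.2, 124.5]
ee_rot: [1.898, 2.496, 0.005]
contact_force: [-5.5, 1.0, 25.6]
opening: 0.36
finger_force: 62.8
```

Call:
{"op": "carry_out", "data": {
  "increments": [
    {"slide": [0,0,0],"twist": 0,"gripper": -1},
    {"slide": [0,0,0],"twist": 0,"gripper": -1},
    {"slide": [0,0,0],"twist": 0,"gripper": -1},
    {"slide": [0,0,0],"twist": 0,"gripper": -1},
    {"slide": [0,0,0],"twist": 0,"gripper": -1},
    {"slide": [0,0,0],"twist": 0,"gripper": -1}
  ]
}}

```text
clock: 18.87
eef_pos: [627.1, 19.2, 124.5]
ee_rot: [1.898, 2.497, 0.005]
contact_force: [-5.5, 1.4, 25.3]
opening: 0.358
finger_force: 62.8
```

Run:
```python
from h import *
snap('scene','s5.png')
cv2.imwrite('pics/z5.png',cv2.resize(cv2.imread('pics/s5.png')[160:260,260:380],None,fx=5,fy=5))
```

```text
(no output)
```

View pics/z5.png

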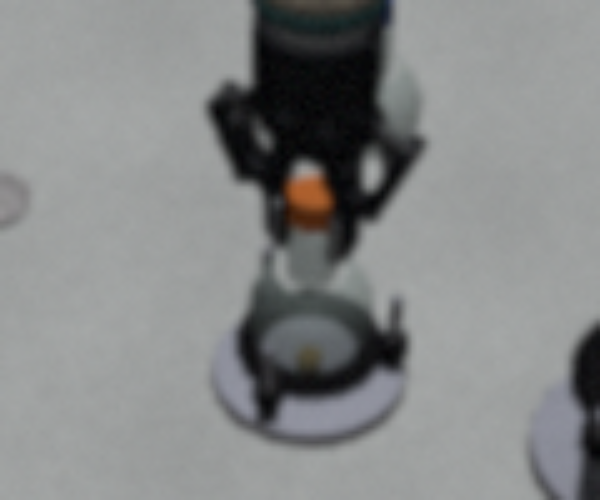

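The flask stands upright in the ring (crop 310,330). The ring is low on its posts at the bottom stop and the push holds steady at 25 N.

```bash
python3 -c "
from plant import bot
print(bot.finish_job())"
```

```text
the job is handed in; nothing more can be done
None
```

The lever was pumped through four full strokes, and the orange-stoppered flask was handed in upright in the small cradle, gripped and pressed to the ring's bottom stop, at about 19 s; stroke 2 briefly put about 42 N on the lever pad through the fingertips, and no verdict was returned.

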